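Load a circuit board into the bonding station

TASK

Lift the green circuit board straight up out of its tray pocket by its heat sink and, while the shuttle is still at the open end of the bonding station, lay the board flat inside the shuttle's orange rim with the white connector end towards the bonding head. Then slide the shuttle fully home against its stop under the head and leave it there. Keep the board and the shuttle level, do not drop the board, and leave everything else where it is.

Things in the scene. Friction and masses are not known exactly. Their poses are not given: they have to be found in the camera images.
- green_board: green circuit board, rigid, 120 (own x) x 80 (own y) x 5 mm, 0.15 to 0.3 kg, lying in one of the tray's two pockets, its +x along the tray's +x. Origin: centre of its underside; z up. A silver heat sink on its middle is the only grip. White connectors at the +x end rise to 15 mm over the underside, parts near x = -47 mm to 19 mm; at the heat sink's +-y sides nothing rises over 8 mm
- sink_top (a point): top centre of the green board's silver finned heat sink, 55 mm above the board's origin. The heat sink is 46 (board x) x 22 (board y) x 50 mm high, stands 5 to 55 mm above the board's underside, flat sides facing the board's +-y; it alone stands above the tray rim
- board_front (a point): middle of the board's white-connector end edge: 60 mm along the board's +x from its origin, on its top face
- blue_board: another board of the same shape and size in the other pocket, blue with black heat sink and black connectors, loose; leave alone
- tray: black carrier tray, fixed, 150 (x) x 208 (y) x 35 mm high; origin: centre of underside, on the table. Two pockets 124 (x) x 84 (y) mm, centres at y = +50 and y = -50 mm, floor 10 mm and rim 35 mm above the table: 2 mm play round each board
- station: bonding station, fixed, base 400 (own x) x 180 (own y) mm; origin: centre of its underside, on the table. The slide runs along its own +x, from the open end (x = -200 mm) to the stop face at x = +120 mm. Two rails (tops 27 mm over the table, x -200 to +125 mm, out to y = +-70 mm) leave a 33 mm slot along y = 0. The bonding head stands at the +x end
- head_tip (a point): lower end of the copper bonding tip, 140 mm above the table at x = +85 mm of the station (tip 22 x 90 mm). White head above it: x from 65 mm, y +-55 mm, from 180 mm up; white column x 140 to 200, y +-75 mm, 300 mm high. Two gooseneck lamps, x 35 to 150 mm, y +-70 to +-135 mm, hang down to 238 mm, tops at 335 mm
- shuttle: shuttle, loose, 0.65 kg: flat dark grey deck 150 (own x) x 170 (own y) x 23 mm lying on the rails; origin: centre of the deck's underside, 27 mm above the table; x along the station's x. A keel below, 50 x 30 mm, runs in the slot with 1.5 mm side play. Origin at x = -125 to -85 mm of the station at the start, +45 mm when fully home, front face on the stop
- nest (a point): centre of the shuttle's nest floor, 23 mm above the shuttle's origin: flat floor 132 (shuttle x) x 92 (y) mm inside an orange rim 8 mm high and 8 mm wide; the board lies here, its x along the shuttle's +x
- push_mark (a point): centre of the shuttle's rear (-x) face, marked with a yellow patch 12 mm wide: 75 mm behind the shuttle's origin along its -x, 11.5 mm above the deck's underside (38.5 mm above the table; the face spans 27 to 50 mm). Pushed here along the station's +x the shuttle slides with about 3 to 10 N; pushed more than about 30 mm off the centre line it twists and can jam hard
- flux_bottle: loose bottle, red cap, 48 mm across, 150 mm high, origin under its centre; stands beside the approach to the shuttle's rear, leave alone
- cleaner_bottle: loose bottle, blue cap, yellow label, 48 mm across, 135 mm high, origin under its centre; stands at the other side of that approach, leave alone
- screwdriver: loose screwdriver, 170 mm long, lying near the robot; leave alone
- tape_roll: loose orange tape roll, 80 mm across, 24 mm high, at the back; leave alone
- solder_spool: loose steel spool, 60 mm across, 55 mm high, at the back; leave alone
Mind the look-alikes: they are no part of the job. What is shaped like the shuttle but red is not meant.

How it is judged:
By the outcome, as a careful person would: the job done as asked, in the order asked, and still so for the second after the job is handed in, with the robot touching nothing.
It also fails if it takes over 61 s, if anything falls off the work surface, if the arm or the gripper's body presses on something with over 40 N, if the wrist force passes 120 N, or if a joint passes its speed limit or range.

ROBOT

A 7-joint arm with a two-finger parallel gripper is mounted at the origin on the work surface. World frame = base frame: x ahead of the robot, y to its left, z up, the work surface at z = 0. Lengths are in m, angles in rad, forces in N, time in s.
With the tool pointing down it reaches from about 0.425 to 0.95 m from the base axis. Payload 4.7 kg.
Tool frame: the origin (TCP) lies at the very end of the fingers, on their centre line; the grasp point (between the pads) lies 19 mm behind it; z points along the fingers, y is the line along which they close (so a half turn about z gives the same grasp; the last joint's range is limited). The gripper opens to 85 mm and grips with 20 to 120 N. Pads are 22 mm wide; open, the fingers measure 114 mm over their backs; the gripper's body (76 mm by 85 mm) begins 54 mm behind the grasp point. The pads swing forward as they close: fully open they stand 13 mm farther back than shut.
Start: joints at [-1.237, 0.469, -0.049, 1.532, 0.024, 1.141, -0.082], TCP at [0.24, 0.631, 0.231] pointing down, gripper open.
Joint ranges: [-2.59, 2.59], [-0.33, 1.99], [-1.39, 1.29], [0.1, 2.45], [-1.04, 4.18], [0.21, 1.99], [-2.66, 2.66]. Speed limits (rad/s): [2.57, 2.57, 3.14, 3.14, 3.14, 3.14, 3.14].

INTERFACE

Orientations are given as a unit quaternion [w, x, y, z].
In Python, from rig import arm, cams gives the robot as it stands. The module is installed in compiled form; this text tells all that it offers.
- The arm moves only by the tool drive_tool, never from a script. Its arguments are lists of equal length, an entry for each row: "fingers": the gripper's target within -1 to 1 (fully open at 1, half-way at 0, shut at -1); "offset": the shift along the world's x, y, z normalised to -1 to 1, where 1 is 7.5 cm, a list of three; "twist": the turn about the world's z normalised to -1 to 1, where 1 is 60 degrees. A call has 1 to 10 rows; each row shifts and turns the commanded pose from where the row before left it; what a row does not reach is not made up. A row lasts 1/8 s, in which the tool goes at most 62.5 mm and 10.7 degrees, less where a joint would pass 70% of its speed; a pose out of reach is approached as far as the arm can. A call with a number of a shift or a turn outside -1 to 1 is refused whole. A call with a gripper value outside its range is refused whole. The fingers move at their own pace and stop on an object; "grip_force" is the grip in N (left out, the last holds). Time passes only in rows, so rows that do not move let the fingers close. It gives the time, the measured TCP pose, the force, the opening and the grip force at its end, in the units of the state.
- arm.sense(): the state, without advancing time (a new reading comes with each control period).
- cams.grab_frame(name): name is "scene" or "side" or "wrist"; returns a dict with "color" (400x640x3 uint8, red, green, blue), "intrinsics" (3x3 intrinsics, pixels), "camera_from_world" (4x4, takes a point from world to camera coordinates). Camera axes: x right, y down, z forward; pixel columns grow to the right and rows downward; lengths in m; the calibration is good to about 2 mm. A picture is of the moment at which its call begins. There is no depth.
- arm.finish_job(): hands the job in; it is judged then, once.
The state is a dict: "clock": time; "joints": joint angles; "joint_vel": joint speeds; "joint_torque": joint torques, N m; "position": TCP position; "tcp_rot": TCP orientation; "contact_force": force on the tool from outside, world axes, zero at the start; "moment": the same for the moment, N m; "width": finger opening in m; "gripper_force": force on a finger pad.
Only numpy, scipy, OpenCV 4.12 (cv2) and the standard library are available. Lean on these libraries where they do the work, as an engineer would, in place of code of your own. Each camera call takes 0.05 s, during which the arm holds its last target. There are 200 camera calls.

## Working session

There is one attempt and no reset: what is moved stays moved. The work goes in short steps, Python scripts to look and compute and a tool call to move; the robot and the scene stay as the last step left them, time stands still between calls to the robot, and variables do not carry over. Pictures are saved under pics/ and viewed, at most 10 in all, crops included, and the job is handed in when it is done.

Besides the shell and the picture viewer there is one more tool, called after ">>>" by a JSON object that holds its "fn" and its "kwargs", one argument or row to a line. drive_tool: Moves the arm, as the interface text tells. Its arguments: {"type":"object","properties":{"fingers":{"type":"array","items":{"type":"number"}},"offset":{"type":"array","items":{"type":"array","items":{"type":"number"}}},"twist":{"type":"array","items":{"type":"number"}},"grip_force":{"type":"number"}},"required":["fingers","offset","twist"]}

```bash
mkdir -p pics; cat > h.py <<'E'
import numpy as np, cv2
from rig import arm, cams
def grab(n,save=None):
    f=cams.grab_frame(n)
    if save: cv2.imwrite('pics/'+save,f['color'][:,:,::-1])
    return f
def ray(f,uv):
    T=np.array(f['camera_from_world']);K=np.array(f['intrinsics'])
    d=T[:3,:3].T@np.linalg.inv(K)@np.array([uv[0],uv[1],1.]); return -T[:3,:3].T@T[:3,3],d
def onz(f,uv,z):
    c,d=ray(f,uv); return c+d*(z-c[2])/d[2]
def proj(f,p):
    T=np.array(f['camera_from_world']);K=np.array(f['intrinsics'])
    q=K@(T[:3,:3]@np.array(p)+T[:3,3]); return q[:2]/q[2]
E
python3 - <<'E'
from h import *
for n in ['scene','side']:
    f=grab(n,n+'0.png'); print(n,ray(f,(320,200)))
s=arm.sense();print(s['clock'],s['position'],s['tcp_rot'],s['width'],s['contact_force'])
E
```

```text
scene (array([ 1.0361026 , -0.22763771,  1.04629716]), array([-0.49965114,  0.23815029, -0.83291892]))
side (array([ 0.16595763, -1.12179414,  1.0888982 ]), array([ 0.23850477,  0.73363869, -0.63703795]))
0.1 [0.23934821 0.63058942 0.23035209] [-1.30076652e-04  1.80374666e-01  9.83597570e-01 -8.84811322e-04] 0.08570537169776174 [-0.92235341  0.37533253  0.29213484]
```

View pics/scene0.png

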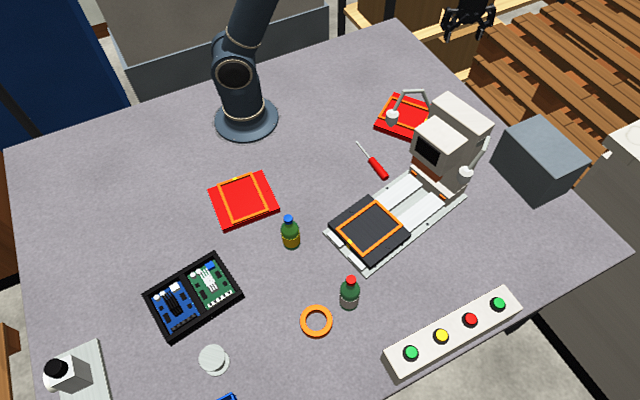

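View pics/side0.png

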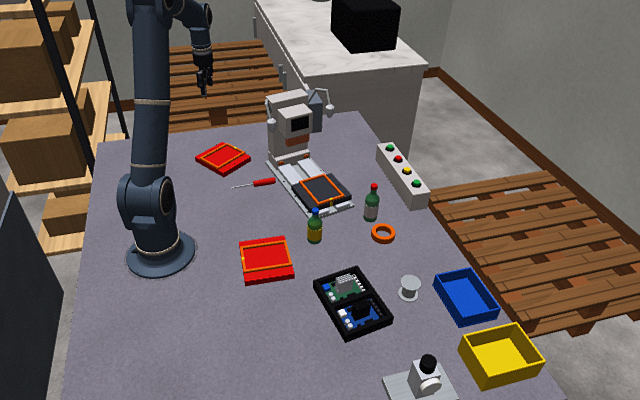

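The scene picture shows the grey shuttle with orange rim at about (368,230), which is the one meant. The red look-alikes are at (243,200) and (403,117). The tray is at (193,295), with the green board in its right pocket at (212,282) and the blue one at (172,305). The bottles stand at (290,232) with the blue cap and (349,293) with the red cap.

```bash
cat > m.py <<'E'
from h import *
def rim(f,roi,z=.058):
    hsv=cv2.cvtColor(f['color'],cv2.COLOR_RGB2HSV); x0,y0,x1,y1=roi
    m=cv2.inRange(hsv,(10,140,120),(25,255,255)); k=np.zeros_like(m);k[y0:y1,x0:x1]=m[y0:y1,x0:x1]
    k=cv2.morphologyEx(k,cv2.MORPH_CLOSE,np.ones((3,3)))
    c=max(cv2.findContours(k,0,1)[0],key=lambda c:cv2.contourArea(cv2.convexHull(c)))
    P=np.array([onz(f,p,z)[:2] for p in cv2.convexHull(c)[:,0]]).astype(np.float32)
    return cv2.minAreaRect(P)
def dark(f,roi,z,vmax=60):
    x0,y0,x1,y1=roi; g=f['color'].max(2); k=np.zeros_like(g);k[y0:y1,x0:x1]=(g[y0:y1,x0:x1]<vmax)*255
    c=max(cv2.findContours(k,0,1)[0],key=cv2.contourArea); h=cv2.convexHull(c)
    P=np.array([onz(f,p,z)[:2] for p in h[:,0]]).astype(np.float32)
    return cv2.minAreaRect(P), cv2.approxPolyDP(h,5,True)[:,0].tolist()
E
python3 - <<'E'
from m import *
f=grab('scene');g=grab('side')
print('rim',rim(f,(320,185,420,275)),rim(g,(280,160,360,215)))
for F,r in ((f,(130,240,255,350)),(g,(305,255,400,345))):
    print('tray',dark(F,r,.035))
a=cv2.resize(f['color'][240:350,130:250],(400,367),interpolation=2)
b=cv2.resize(f['color'][170:280,315:435],(400,367),interpolation=2)
c=cv2.resize(g['color'][255:345,305:405],(400,360),interpolation=2)[:233]
d=cv2.resize(g['color'][150:220,260:360],(400,280),interpolation=2)[:233]
cv2.imwrite('pics/c1.png',np.vstack([np.hstack([a,b]),np.hstack([c,d])])[:,:,::-1])
E
```

```text
rim ((0.5787290334701538, 0.1317671239376068), (0.1096024215221405, 0.1494036614894867), 12.149590492248535) ((0.5736702680587769, 0.13198775053024292), (0.10991234332323074, 0.1525464653968811), 12.45540714263916)
tray (((0.5350456237792969, -0.34711939096450806), (0.16268453001976013, 0.2061237394809723), 9.1249418258667), [[214, 250], [244, 297], [171, 345], [141, 294]])
tray (((0.5192276835441589, -0.3600066900253296), (0.16218414902687073, 0.2244669646024704), 9.151131629943848), [[357, 266], [393, 318], [345, 342], [313, 281]])
```

View pics/c1.png

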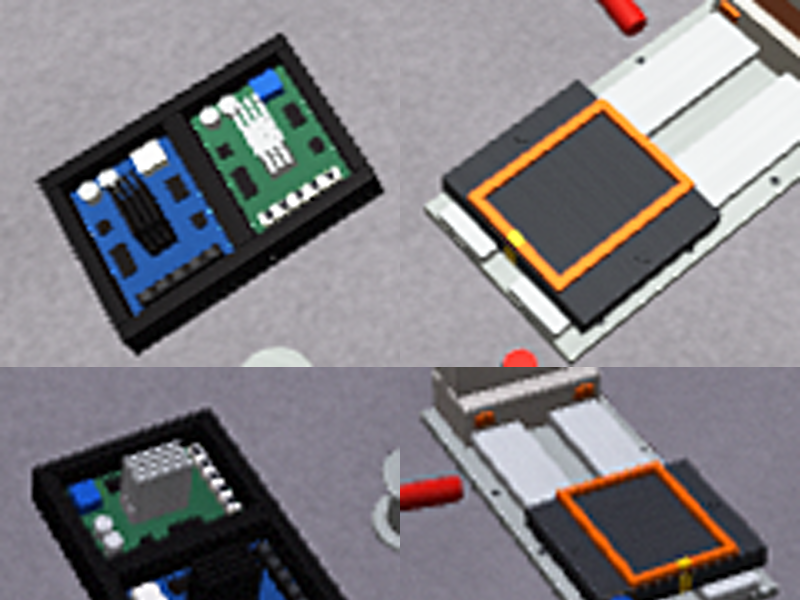

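The crop confirms that the sink to grip is the silver one on the green board at scene (212,278), which has white connectors on the world +x side. It also shows the grey shuttle with its yellow patch facing -y. I'll start moving and refine with the wrist camera.

>>> {"fn": "drive_tool", "kwargs": {
  "fingers": [1,1,1,1,1],
  "offset": [
    [0,0,0.6],
    [0,0,0.6],
    [0,0,0.6],
    [0,0,0.6],
    [0,0,0.6]
  ],
  "twist": [0,0,0,0,-0.1]
}}

```text
clock: 0.82
position: [0.2395, 0.6308, 0.4576]
tcp_rot: [-0.0, 0.233, 0.972, -0.0]
contact_force: [-0.0, 0.7, 0.6]
width: 0.0851
gripper_force: 0.0
```

>>> {"fn": "drive_tool", "kwargs": {
  "fingers": [1,1,1,1,1,1,1,1,1,1],
  "offset": [
    [0.28,-0.57,0],
    [0.28,-0.57,0],
    [0.28,-0.57,0],
    [0.28,-0.57,0],
    [0.28,-0.57,0],
    [0.28,-0.57,0],
    [0.28,-0.57,0],
    [0.28,-0.57,0],
    [0.28,-0.57,0],
    [0.28,-0.57,0]
  ],
  "twist": [-0.15,-0.15,-0.15,-0.15,-0.15,-0.15,-0.15,-0.15,-0.15,-0.15]
}}

```text
clock: 2.08
position: [0.4498, 0.202, 0.4563]
tcp_rot: [-0.0, 0.853, 0.522, 0.0]
contact_force: [0.9, 0.8, -0.6]
width: 0.0856
gripper_force: 0.0
```

```bash
python3 - <<'E'
from m import *
f=grab('scene');g=grab('side')
A=[onz(f,p,.035)[:2] for p in ((214.5,250),(141,293))]; B=[onz(g,p,.035)[:2] for p in ((357.5,266),(393,317))]
print(A,B,np.mean(A+B,0))
s=arm.sense();print(s['clock'],s['position'],s['tcp_rot'])
E
```

```text
[array([ 0.44121679, -0.25744764]), array([ 0.47011489, -0.46085439])] [array([ 0.5819242 , -0.24058516]), array([ 0.61199538, -0.44187714])] [ 0.52631281 -0.35019108]
2.175 [0.45180987 0.19738565 0.45684541] [9.10138127e-04 8.54888249e-01 5.18811224e-01 4.08761444e-04]
```

>>> {"fn": "drive_tool", "kwargs": {
  "fingers": [1,1,1,1,1,1,1,1,1,1],
  "offset": [
    [0.09,-0.665,0],
    [0.09,-0.665,0],
    [0.09,-0.665,0],
    [0.09,-0.665,0],
    [0.09,-0.665,0],
    [0.09,-0.665,0],
    [0.09,-0.665,0],
    [0.09,-0.665,-0.2],
    [0.09,-0.665,-0.2],
    [0.09,-0.665,-0.2]
  ],
  "twist": [-0.09,-0.09,-0.09,-0.09,-0.09,-0.09,-0.09,-0.09,-0.09,-0.09]
}}

```text
clock: 3.42
position: [0.5177, -0.2956, 0.4107]
tcp_rot: [-0.0, 0.997, 0.08, 0.0]
contact_force: [1.2, 0.8, 0.1]
width: 0.0855
gripper_force: 0.0
```

>>> {"fn": "drive_tool", "kwargs": {
  "fingers": [1,1,1,1,1],
  "offset": [
    [0,0,-0.5],
    [0,0,-0.5],
    [0,0,-0.5],
    [0,0,-0.4],
    [0,0,0]
  ],
  "twist": [0,0,0,0,0]
}}

```text
clock: 4.05
position: [0.5163, -0.2934, 0.2666]
tcp_rot: [-0.001, 0.997, 0.081, -0.002]
contact_force: [-0.1, -0.1, 0.3]
width: 0.0856
gripper_force: 0.0
```

```bash
python3 - <<'E'
from h import *
f=grab('wrist','w1.png');s=arm.sense();print(s['position'],s['tcp_rot']);print(ray(f,(320,200)))
E
```

```text
[ 0.5171308  -0.29448292  0.26846811] [-3.22823757e-04  9.96729248e-01  8.08100534e-02 -6.60524538e-04]
(array([ 0.59996283, -0.28004972,  0.4090206 ]), array([-0.34665685, -0.04966006, -0.93689997]))
```

View pics/w1.png

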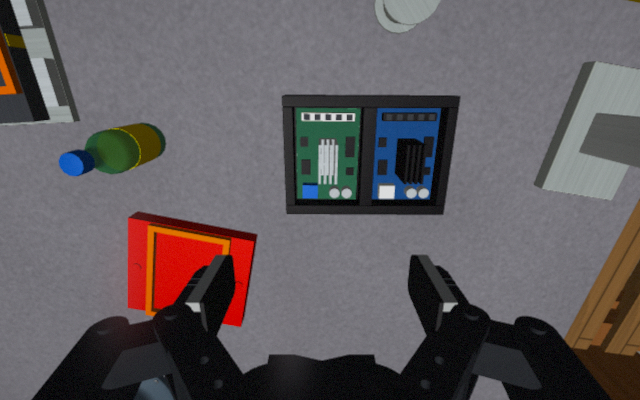

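The wrist view shows the green board at about (328,152) with its silver sink at (328,160). The blue board is to its right at (405,152). Now I'll measure the board.

```bash
cat >> m.py <<'E'
def board(f,roi,z):   # green board outline at its top face, and silver sink top z+.05
    x0,y0,x1,y1=roi; c=f['color'].astype(int); h=cv2.cvtColor(f['color'],cv2.COLOR_RGB2HSV)
    m=cv2.inRange(h,(50,60,30),(90,255,255)); k=np.zeros_like(m);k[y0:y1,x0:x1]=m[y0:y1,x0:x1]
    p=cv2.findNonZero(k); hull=cv2.convexHull(p)
    P=np.array([onz(f,q,z)[:2] for q in hull[:,0]]).astype(np.float32)
    return cv2.minAreaRect(P)
E
python3 - <<'E'
from m import *
f=grab('wrist')
print('board',board(f,(285,95,372,212),.015))
h=cv2.cvtColor(f['color'],cv2.COLOR_RGB2HSV)
m=cv2.inRange(h,(0,0,150),(180,50,255));k=np.zeros_like(m);k[128:187,312:350]=m[128:187,312:350]
c=max(cv2.findContours(k,0,1)[0],key=cv2.contourArea);b=cv2.boundingRect(c);print(b)
for (u,v) in [(b[0],b[1]),(b[0]+b[2],b[1]),(b[0],b[1]+b[3]),(b[0]+b[2],b[1]+b[3])]: print(onz(f,(u,v),.065)[:2])
print('dark',dark(f,(275,85,465,220),.035,50))
p=[(519-0,-300)]
print(proj(f,(.519,-.3,.065)),arm.sense()['position'])
cv2.imwrite('pics/c2.png',cv2.resize(f['color'][85:220,270:470],(800,540),interpolation=2)[:,:,::-1])
E
```

```text
board ((0.5168521404266357, -0.2997770309448242), (0.12153635919094086, 0.08138926327228546), 8.419889450073242)
(317, 140, 16, 45)
[ 0.54417213 -0.28488727]
[ 0.54708528 -0.30268637]
[ 0.49165707 -0.29323332]
[ 0.49472103 -0.3119315 ]
dark (((0.525458037853241, -0.3491377830505371), (0.1484416425228119, 0.20614376664161682), 9.285602569580078), [[456, 98], [439, 214], [286, 213], [283, 97]])
[326.48939789 163.64368126] [ 0.51764139 -0.29513261  0.26965912]
```

View pics/c2.png

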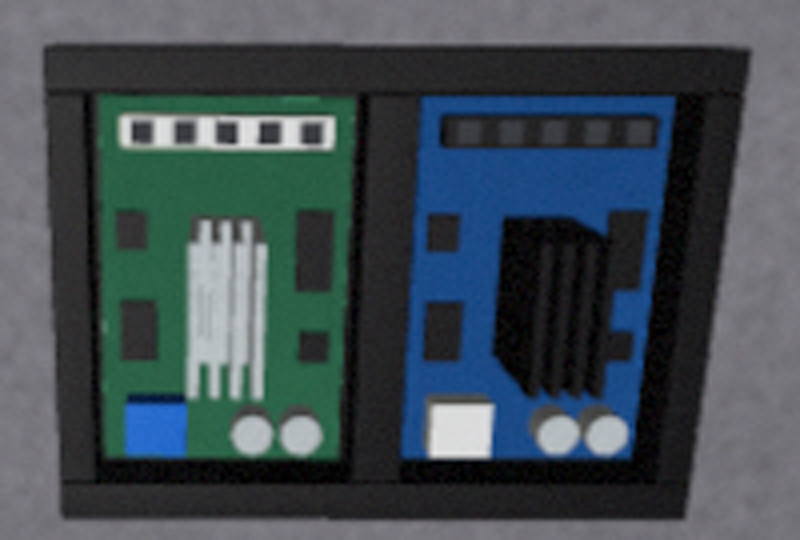

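>>> {"fn": "drive_tool", "kwargs": {
  "fingers": [0,0,0,0,0,0],
  "offset": [
    [0,-0.07,-0.4],
    [0,0,-0.5],
    [0,0,-0.5],
    [0,0,-0.5],
    [0,0,-0.2],
    [0,0,0]
  ],
  "twist": [0,0,0,0,0,0]
}}

```text
clock: 4.9
position: [0.5176, -0.3006, 0.1119]
tcp_rot: [0.0, 0.997, 0.08, 0.0]
contact_force: [0.7, 0.1, 0.6]
width: 0.0429
gripper_force: 0.0
```

```bash
python3 - <<'E'
from m import *
for i in range(3):
    f=grab('wrist');s=arm.sense();print(s['position'],s['tcp_rot'],s['width'])
print(board(f,(150,0,500,330),.015), proj(f,(.517,-.2998,.065)))
cv2.imwrite('pics/w2.png',f['color'][:,:,::-1])
E
```

```text
[ 0.51802339 -0.30112749  0.11275787] [6.97554009e-04 9.96761908e-01 8.04000945e-02 1.01835384e-03] 0.042681675547818876
[ 0.51817804 -0.30128963  0.11316303] [8.79929112e-04 9.96762714e-01 8.03827087e-02 1.39193709e-03] 0.04307992036083819
[ 0.51816986 -0.30126017  0.11323169] [8.86140293e-04 9.96762839e-01 8.03788846e-02 1.51411863e-03] 0.042799484591360716
((0.4727969169616699, -0.333607941865921), (0.2541528642177582, 0.12033014744520187), 35.05183410644531) [318.85181359 220.33907844]
```

View pics/w2.png

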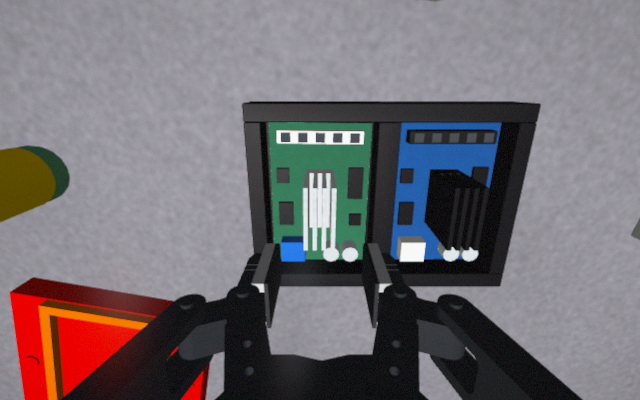

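The fingers straddle the silver sink at (319,210) with the same gap on both sides, so I'll descend and grip.

>>> {"fn": "drive_tool", "kwargs": {
  "fingers": [0,0,0,0,0],
  "offset": [
    [0,0,-0.35],
    [0,0,-0.35],
    [0,0,-0.2],
    [0,0,-0.12],
    [0,0,0]
  ],
  "twist": [0,0,0,0,0]
}}

```text
clock: 5.68
position: [0.5171, -0.3006, 0.035]
tcp_rot: [0.0, 0.997, 0.08, 0.0]
contact_force: [-0.1, -0.6, -0.5]
width: 0.0426
gripper_force: 0.0
```

>>> {"fn": "drive_tool", "kwargs": {
  "fingers": [-1,-1,-1,-1,-1,-1],
  "offset": [
    [0,0,0],
    [0,0,0],
    [0,0,0],
    [0,0,0],
    [0,0,0],
    [0,0,0]
  ],
  "twist": [0,0,0,0,0,0],
  "grip_force": 60
}}

```text
clock: 6.42
position: [0.5177, -0.301, 0.0358]
tcp_rot: [0.001, 0.997, 0.08, 0.001]
contact_force: [-1.3, -0.3, 5.8]
width: 0.0209
gripper_force: 60.7
```

>>> {"fn": "drive_tool", "kwargs": {
  "fingers": [-1,-1,-1,-1,-1,-1,-1,-1],
  "offset": [
    [0,0,0.08],
    [0,0,0.12],
    [0,0,0.2],
    [0,0,0.3],
    [0,0,0.4],
    [0,0,0.4],
    [0,0,0.4],
    [0,0,0.2]
  ],
  "twist": [0,0,0,0,0,0,0,0]
}}

```text
clock: 7.42
position: [0.5174, -0.3009, 0.1946]
tcp_rot: [0.001, 0.997, 0.08, 0.001]
contact_force: [0.3, -0.6, -2.1]
width: 0.0211
gripper_force: 59.7
```

```bash
python3 - <<'E'
from m import *
w=grab('wrist');g=grab('side','side1.png');f=grab('scene')
s=arm.sense();print(s['position'],s['width'],s['contact_force'],s['moment'])
# board corners in hand seen in wrist; refine shuttle rim each view + bottles
print(rim(f,(320,185,420,275)),rim(g,(280,160,360,215)))
h=cv2.cvtColor(f['color'],cv2.COLOR_RGB2HSV)
def blob(F,lo,hi,roi):
    h=cv2.cvtColor(F['color'],cv2.COLOR_RGB2HSV);m=cv2.inRange(h,lo,hi);x0,y0,x1,y1=roi;return cv2.findNonZero(m[y0:y1,x0:x1])[:,0].mean(0)+[x0,y0]
print('flux',onz(f,blob(f,(170,120,100),(180,255,255),(335,270,365,290)),.145),'cl',onz(f,blob(f,(100,120,80),(125,255,255),(278,208,302,226)),.13))
print('yellow',[onz(F,blob(F,(25,150,120),(35,255,255),r),.05) for F,r in ((f,(335,220,365,265)),)])
a=np.hstack([cv2.resize(w['color'],(400,250)),cv2.resize(g['color'][180:320,270:494],(400,250),interpolation=2)])
cv2.imwrite('pics/c3.png',a[:,:,::-1])
E
```

```text
[ 0.51703873 -0.30028372  0.19265551] 0.02136381613202345 [ 0.65303041  0.24536923 -2.73525786] [-0.03682671  0.01871927  0.02775026]
((0.5790497064590454, 0.1318361759185791), (0.11025840789079666, 0.1494036614894867), 12.149591445922852) ((0.573548436164856, 0.13196083903312683), (0.10966275632381439, 0.1525464653968811), 12.455408096313477)
flux [ 0.70860856 -0.01271329  0.145     ] cl [ 0.49791135 -0.06204423  0.13      ]
yellow [array([0.58928644, 0.06607374, 0.05      ])]
```

View pics/c3.png

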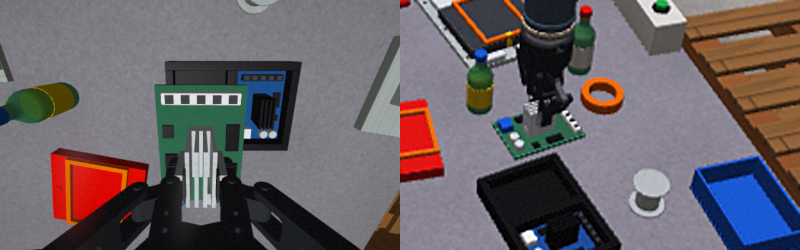

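The board is held level and clear of the pocket: the wrist view shows it at (200,130) in the mosaic, and in the side view its pocket is empty. I'll carry it over the bottles to the shuttle.

>>> {"fn": "drive_tool", "kwargs": {
  "fingers": [-1,-1,-1,-1],
  "offset": [
    [0,0,0.3],
    [0,0,0.5],
    [0,0,0.5],
    [0,0,0.3]
  ],
  "twist": [0,0,0,0]
}}

```text
clock: 8.07
position: [0.5169, -0.3004, 0.3127]
tcp_rot: [-0.0, 0.997, 0.08, -0.0]
contact_force: [-0.5, -0.3, -2.1]
width: 0.0212
gripper_force: 59.7
```

>>> {"fn": "drive_tool", "kwargs": {
  "fingers": [-1,-1,-1,-1,-1,-1,-1,-1,-1,-1],
  "offset": [
    [0.04,0.3,0],
    [0.079,0.6,0],
    [0.079,0.6,0],
    [0.079,0.6,0],
    [0.079,0.6,0],
    [0.079,0.6,0],
    [0.079,0.6,0],
    [0.079,0.6,0],
    [0.079,0.6,0],
    [0.11,0.5,0]
  ],
  "twist": [0.08,0.14,0.14,0.14,0.14,0.14,0.14,0.14,0.14,0.14]
}}

```text
clock: 9.32
position: [0.5734, 0.1238, 0.3096]
tcp_rot: [-0.002, 0.705, 0.709, -0.002]
contact_force: [0.0, -0.7, -1.3]
width: 0.0211
gripper_force: 59.7
```

>>> {"fn": "drive_tool", "kwargs": {
  "fingers": [-1,-1,-1],
  "offset": [
    [0,0.16,0],
    [0,0,0],
    [0,0,0]
  ],
  "twist": [0.14,0.08,0]
}}

```text
clock: 9.7
position: [0.5738, 0.1333, 0.3099]
tcp_rot: [-0.001, 0.622, 0.783, -0.002]
contact_force: [0.0, 0.4, -0.9]
width: 0.0213
gripper_force: 59.7
```

```bash
python3 - <<'E'
from m import *
w=grab('wrist','w4.png');s=arm.sense();print(s['position'],s['tcp_rot'],s['width'],s['contact_force'])
q=s['tcp_rot'];print(np.degrees(2*np.arctan2(q[2],q[1])))
print(board(w,(150,50,500,400),s['position'][2]-.021), rim(w,(100,0,560,400)))
E
```

```text
[0.57418758 0.13268668 0.31040777] [-0.00117402  0.62319561  0.78206408 -0.00127694] 0.021055516518395694 [-0.47224826  0.14070741 -2.51030236]
102.90011788676806
((0.5697773694992065, 0.1223045140504837), (0.11981994658708572, 0.15196624398231506), 25.637428283691406) ((0.34220772981643677, -0.11955277621746063), (0.10470025986433029, 0.11095389723777771), 87.52816772460938)
```

View pics/w4.png

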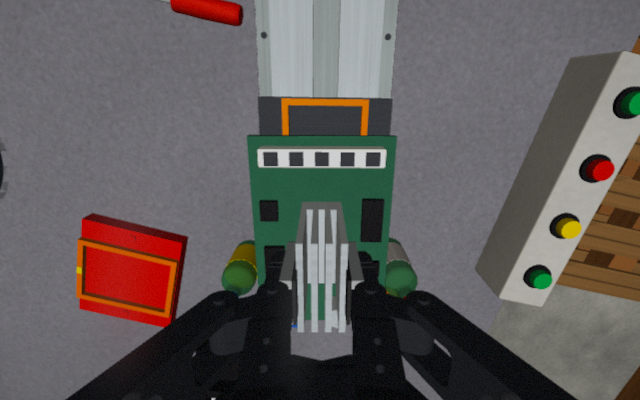

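The wrist view shows the connectors pointing towards the head. The rim's front edge runs (281,98)–(369,98), and the board's front edge runs (248,136)–(396,136).

```bash
cat >> m.py <<'E'
def edges(f,zb,r=None):
    h=cv2.cvtColor(f['color'],cv2.COLOR_RGB2HSV)
    def fr(m,z,roi):  # front (topmost) edge line: left & right ends
        x0,y0,x1,y1=roi; k=np.zeros_like(m);k[y0:y1,x0:x1]=m[y0:y1,x0:x1]
        c=max(cv2.findContours(k,0,1)[0],key=cv2.contourArea)[:,0]
        a=c[np.argmin(c.sum(1))];b=c[np.argmax(c[:,0]-c[:,1])]
        A=onz(f,a-[.5,.5],z)[:2];B=onz(f,b+[.5,-.5],z)[:2]
        n=A-B; t=np.degrees(np.arctan2(n[1],n[0]))-90
        return a,b,(A+B)/2,np.hypot(*n),t
    return fr(cv2.inRange(h,(10,140,100),(25,255,255)),.058,r or (240,30,410,190)),fr(cv2.inRange(h,(50,60,30),(90,255,255)),zb,(200,90,440,260))
E
python3 - <<'E'
from m import *
w=grab('wrist');z=arm.sense()['position'][2]
for e,d in zip(edges(w,z-.021),(.074,.06)): t=np.radians(e[4]);print(e,e[2]-d*np.array([np.cos(t),np.sin(t)]))
print(arm.sense()['position'])
E
```

```text
(array([281,  97], dtype=int32), array([368,  99], dtype=int32), array([0.56056422, 0.20510738]), np.float64(0.10834832450403778), np.float64(-258.32331555486394)) [0.57554099 0.13263879]
(array([247, 136], dtype=int32), array([396, 137], dtype=int32), array([0.56061666, 0.19157615]), np.float64(0.07941613742676955), np.float64(-257.42996692643453)) [0.57367463 0.1330143 ]
[0.57453901 0.13228635 0.31088169]
```

>>> {"fn": "drive_tool", "kwargs": {
  "fingers": [-1,-1,-1,-1,-1,-1],
  "offset": [
    [0.025,0,-0.4],
    [0,0,-0.6],
    [0,0,-0.6],
    [0,0,-0.6],
    [0,0,-0.3],
    [0,0,0]
  ],
  "twist": [0,0,0,0,0,0]
}}

```text
clock: 10.55
position: [0.5757, 0.1314, 0.1227]
tcp_rot: [-0.001, 0.624, 0.782, -0.002]
contact_force: [-0.5, 0.2, -1.9]
width: 0.021
gripper_force: 59.6
```

```bash
python3 - <<'E'
from m import *
w=grab('wrist','w5.png');z=arm.sense()['position'][2]
for e,d in zip(edges(w,z-.021),(.074,.06)): t=np.radians(e[4]);print(e,e[2]-d*np.array([np.cos(t),np.sin(t)]))
print(arm.sense()['position'],arm.sense()['tcp_rot'])
E
```

```text
(array([242, 103], dtype=int32), array([407, 105], dtype=int32), array([0.56065384, 0.20481931]), np.float64(0.10790794433420929), np.float64(-257.83704905863533)) [0.57624511 0.13248044]
(array([247, 136], dtype=int32), array([395, 137], dtype=int32), array([0.56188313, 0.19040758]), np.float64(0.07827456024968579), np.float64(-257.52166320792423)) [0.57484736 0.13182491]
[0.57710569 0.13157237 0.12437412] [-3.48689185e-04  6.23887788e-01  7.81513629e-01 -5.95268467e-04]
```

View pics/w5.png

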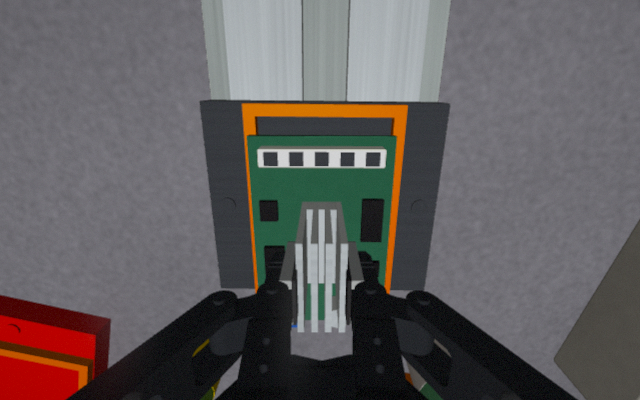

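The picture shows the board centred over the rim (rim front 242–407, board 247–395) and within about 1.5 mm. I'll lower it slowly.

>>> {"fn": "drive_tool", "kwargs": {
  "fingers": [-1,-1,-1,-1,-1,-1],
  "offset": [
    [0.017,0.008,-0.2],
    [0,0,-0.2],
    [0,0,-0.1],
    [0,0,-0.05],
    [0,0,-0.04],
    [0,0,0]
  ],
  "twist": [0,0,0,0,0,0]
}}

```text
clock: 11.35
position: [0.5789, 0.1321, 0.0806]
tcp_rot: [0.0, 0.624, 0.782, 0.0]
contact_force: [0.4, 0.4, -2.7]
width: 0.0209
gripper_force: 59.6
```

>>> {"fn": "drive_tool", "kwargs": {
  "fingers": [-1,-1,-1],
  "offset": [
    [0,0,-0.03],
    [0,0,-0.02],
    [0,0,0]
  ],
  "twist": [0,0,0]
}}

```text
clock: 11.72
position: [0.5787, 0.1322, 0.0768]
tcp_rot: [-0.0, 0.624, 0.782, -0.0]
contact_force: [0.8, 0.6, -1.4]
width: 0.0214
gripper_force: 59.6
```

>>> {"fn": "drive_tool", "kwargs": {
  "fingers": [-1,-1,-1],
  "offset": [
    [0,0,-0.015],
    [0,0,-0.01],
    [0,0,0]
  ],
  "twist": [0,0,0]
}}

```text
clock: 12.1
position: [0.579, 0.1322, 0.0758]
tcp_rot: [-0.0, 0.624, 0.782, 0.0]
contact_force: [-1.7, -0.4, 6.1]
width: 0.0213
gripper_force: 60.7
```

```bash
python3 - <<'E'
from m import *
w=grab('wrist');z=.0758
for e,d in zip(edges(w,.055),(.074,.06)): t=np.radians(e[4]);print(e,e[2]-d*np.array([np.cos(t),np.sin(t)]))
print(arm.sense()['position'],arm.sense()['contact_force'])
E
```

```text
(array([240, 108], dtype=int32), array([409, 109], dtype=int32), array([0.56387247, 0.20559198]), np.float64(0.08599322873318091), np.float64(-257.5043124210421)) [0.57988356 0.13334487]
(array([248, 135], dtype=int32), array([396, 136], dtype=int32), array([0.56575903, 0.19168838]), np.float64(0.07896046403473413), np.float64(-257.55801064160994)) [0.57868609 0.1330975 ]
[0.57897511 0.13223389 0.07582606] [-2.54381767 -0.85596142  5.48440833]
```

```bash
python3 - <<'E'
from m import *
w=grab('wrist')
for e,d in zip(edges(w,.055,(200,30,450,230)),(.074,.06)): t=np.radians(e[4]);print(e,e[2]-d*np.array([np.cos(t),np.sin(t)]))
E
```

```text
(array([211, 108], dtype=int32), array([424, 110], dtype=int32), array([0.56050312, 0.20457459]), np.float64(0.10830438649491013), np.float64(-257.69582956384136)) [0.57627263 0.13227437]
(array([247, 135], dtype=int32), array([396, 136], dtype=int32), array([0.56550151, 0.19162985]), np.float64(0.07948981213628299), np.float64(-257.55547481787585)) [0.57843116 0.13303954]
```

The board is on the floor inside the rim, 2 mm off centre with 6 mm of play, and it is parallel to the rim. I'll release it.

>>> {"fn": "drive_tool", "kwargs": {
  "fingers": [-0.3,0,0,0,0],
  "offset": [
    [0,0,0],
    [0,0,0],
    [0,0,0],
    [0,0,0.1],
    [0,0,0.2]
  ],
  "twist": [0,0,0,0,0]
}}

```text
clock: 12.82
position: [0.5785, 0.132, 0.0978]
tcp_rot: [-0.0, 0.624, 0.782, -0.0]
contact_force: [-0.7, 0.7, 0.3]
width: 0.0428
gripper_force: 0.0
```

>>> {"fn": "drive_tool", "kwargs": {
  "fingers": [0,0,0,0,0],
  "offset": [
    [0,0,0.4],
    [0,0,0.6],
    [0,0,0.6],
    [0,0,0.4],
    [0,0,0]
  ],
  "twist": [0,0,0,0,0]
}}

```text
clock: 13.45
position: [0.5805, 0.1323, 0.2514]
tcp_rot: [0.002, 0.624, 0.781, 0.003]
contact_force: [-0.4, -0.6, -0.3]
width: 0.0429
gripper_force: 0.0
```

```bash
python3 - <<'E'
from m import *
w=grab('wrist','w6.png');f=grab('scene');g=grab('side')
s=arm.sense();print(s['position'],s['contact_force'],s['width'])
a=np.hstack([cv2.resize(w['color'],(400,250)),cv2.resize(f['color'][160:310,230:470],(400,250),interpolation=2)])
b=np.hstack([cv2.resize(g['color'][150:250,250:410],(400,250),interpolation=2),a[:,:400]*0])
cv2.imwrite('pics/c4.png',np.vstack([a,b])[:,:,::-1])
E
```

```text
[0.57809297 0.13211793 0.24687185] [ 0.87438855 -0.5763368   0.09642457] 0.042423514149932555
```

View pics/c4.png

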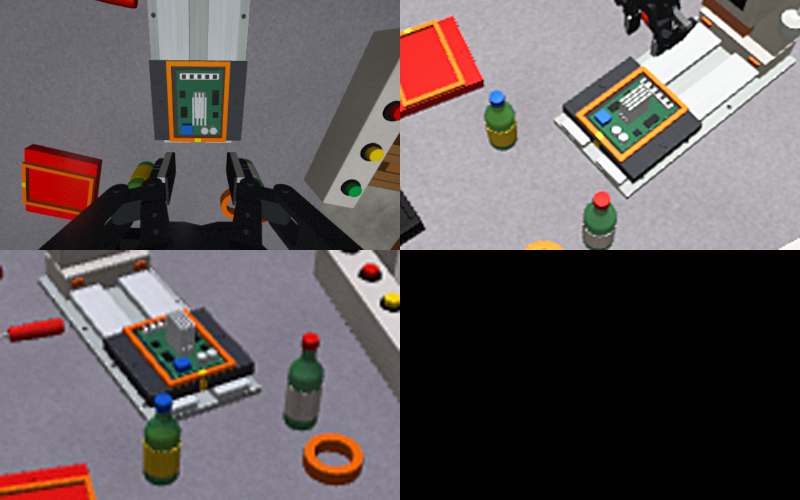

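The board lies flat inside the rim in all three views, with the connectors towards the head. The push corridor between the bottles is clear. Next I close the fingers, turn the tool 90° and move to a point behind the push mark.

>>> {"fn": "drive_tool", "kwargs": {
  "fingers": [-1,-1,-1,-1,-1,-1,-1,-1,-1,-1],
  "offset": [
    [0.036,-0.18,0],
    [0.036,-0.18,0],
    [0.036,-0.18,0],
    [0.036,-0.18,0],
    [0.036,-0.18,0],
    [0.036,-0.18,0],
    [0.036,-0.18,0],
    [0.036,-0.18,0],
    [0.036,-0.18,0],
    [0,0,0]
  ],
  "twist": [0.167,0.167,0.167,0.167,0.167,0.167,0.167,0.167,0.167,0]
}}

```text
clock: 14.85
position: [0.6025, 0.0092, 0.2461]
tcp_rot: [-0.001, -0.111, 0.994, -0.0]
contact_force: [0.6, -0.1, 0.9]
width: -0.0002
gripper_force: 0.0
```

```bash
python3 - <<'E'
from m import *
w=grab('wrist');f=grab('scene');g=grab('side')
s=arm.sense();print(s['position'],s['tcp_rot'],s['joints'],s['width'])
c,d=ray(w,(320,200));print(c)
def blob(F,roi,lo=(25,150,120),hi=(35,255,255)):
    h=cv2.cvtColor(F['color'],cv2.COLOR_RGB2HSV);x0,y0,x1,y1=roi;p=cv2.findNonZero(cv2.inRange(h,lo,hi)[y0:y1,x0:x1]);return None if p is None else p[:,0].mean(0)+[x0,y0]
for F,r in((f,(335,225,370,265)),(g,(325,195,345,215))):
    b=blob(F,r);print(b, None if b is None else onz(F,b,.045))
print(rim(f,(320,185,420,275)),rim(g,(280,160,360,215)))
E
```

```text
[0.60269108 0.01152318 0.24670693] [-7.43703582e-04 -1.12462408e-01  9.93655662e-01  2.83009376e-04] [-0.22335929  0.3377714   0.17501665  1.70228403 -0.06504918  1.10868566
  1.76727282] -0.00017405551968092172
[ 0.52068749 -0.00914548  0.38911384]
[349.15789474 240.84210526] [0.58640078 0.06804732 0.045     ]
[330.2 198. ] [0.59537752 0.08219079 0.045     ]
((0.5787290334701538, 0.1317671239376068), (0.1096024215221405, 0.1494036614894867), 12.149590492248535) ((0.5741876363754272, 0.12964558601379395), (0.10991234332323074, 0.14774920046329498), 12.45540714263916)
```

>>> {"fn": "drive_tool", "kwargs": {
  "fingers": [-1,-1,-1,-1,-1,-1,-1],
  "offset": [
    [0,0,-0.5],
    [0,0,-0.6],
    [0,0,-0.6],
    [0,0,-0.5],
    [0,0,-0.4],
    [0,0,-0.2],
    [0,0,0]
  ],
  "twist": [0,0,0,0,0,0,0]
}}

```text
clock: 15.88
position: [0.6026, 0.0112, 0.0367]
tcp_rot: [-0.001, -0.113, 0.994, 0.0]
contact_force: [0.2, -0.0, -0.0]
width: -0.0
gripper_force: 0.0
```

```bash
python3 - <<'E'
from m import *
w=grab('wrist');f=grab('scene');g=grab('side')
s=arm.sense();print(s['position'],s['tcp_rot'],s['contact_force'])
a=np.hstack([cv2.resize(w['color'],(400,250)),cv2.resize(f['color'][160:310,230:470],(400,250),interpolation=2)])
b=np.hstack([cv2.resize(g['color'][150:250,250:410],(800,500),interpolation=2)])
cv2.imwrite('pics/c5.png',np.vstack([a,b[100:450]])[:,:,::-1])
E
```

```text
[0.60421854 0.01091389 0.03883344] [ 1.26709919e-03 -1.13116838e-01  9.93580885e-01  5.17775454e-06] [ 0.70352816  0.9614877  -0.08671828]
```

View pics/c5.png

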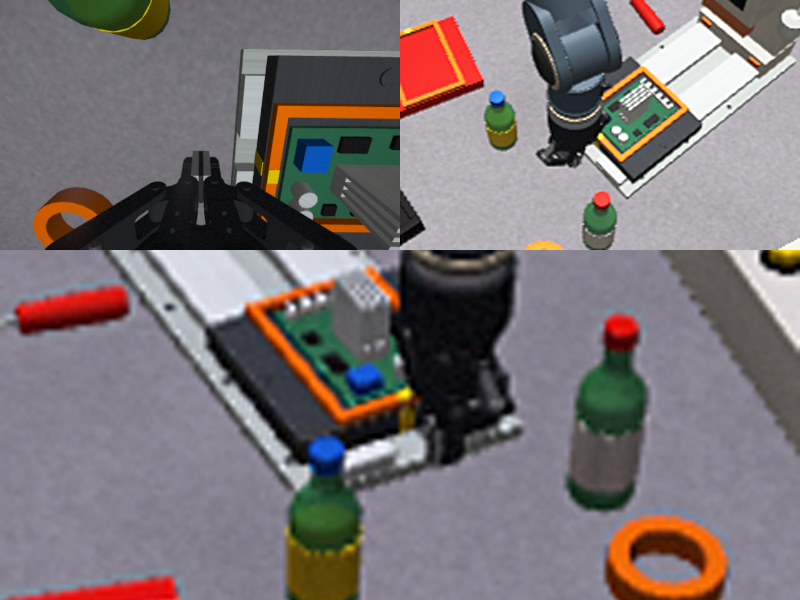

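The wrist inset shows the closed fingertips at (200,175), behind the yellow patch at (262,175). I'll check how far the gripper linkages reach towards the heat sink before pushing.

```bash
python3 - <<'E'
from m import *
w=grab('wrist');p=arm.sense()['position'];u=np.array([-.2113,.9774,0])
for h in (0,.02,.04,.05,.06,.07,.08,.1):
    c=proj(w,p+[0,0,h]);e=proj(w,p+[0,0,h]+.05*u)
    r=int(round(c[1]));
    out=None
    if 0<=r<400:
        row=w['color'][r].max(1)<70; x=np.nonzero(row)[0]; x=x[x<420]
        L=[i for i in x if i>60]; out=((c[0]-min(L))/(abs(e[0]-c[0]))*50) if L else None
    print(h,c.round(),e.round(),out)
print('sink',proj(w,np.array([.5785,.1325,.105])-.023*u), 'mark',proj(w,[.592,.059,.0385]))
E
```

```text
0 [321. 256.] [415. 258.] 14.082416284741281
0.02 [320. 279.] [427. 280.] 14.29177730804514
0.04 [320. 308.] [443. 309.] 42.93545725637128
0.05 [320. 326.] [453. 327.] 50.587091130149275
0.06 [320. 347.] [465. 348.] 58.178983466810784
0.07 [320. 372.] [479. 374.] 66.50827118629114
0.08 [320. 403.] [496. 405.] None
0.1 [320. 491.] [545. 493.] None
sink [628.98575488 366.58204755] mark [414.31066397 254.27870086]
```

The linkages would come too near the heat sink in this orientation, so I'll turn the tool back 45° before pushing.

>>> {"fn": "drive_tool", "kwargs": {
  "fingers": [-1,-1,-1,-1,-1,-1],
  "offset": [
    [0,0,0],
    [0,0,0],
    [0,0,0],
    [0,0,0],
    [-0.01,0,-0.02],
    [0,0,0]
  ],
  "twist": [-0.15,-0.15,-0.15,-0.15,-0.15,0]
}}

```text
clock: 16.82
position: [0.6029, 0.011, 0.0368]
tcp_rot: [0.001, 0.275, 0.962, 0.0]
contact_force: [-0.6, -1.2, -0.1]
width: -0.0
gripper_force: 0.0
```

>>> {"fn": "drive_tool", "kwargs": {
  "fingers": [-1,-1,-1,-1,-1],
  "offset": [
    [-0.028,0.13,0],
    [-0.028,0.13,0],
    [-0.014,0.065,0],
    [-0.014,0.065,0],
    [-0.014,0.065,0]
  ],
  "twist": [0,0,0,0,0]
}}

```text
clock: 17.45
position: [0.595, 0.045, 0.036]
tcp_rot: [0.0, 0.276, 0.961, -0.0]
contact_force: [0.9, -1.6, 0.0]
width: 0.0
gripper_force: 1.6
```

>>> {"fn": "drive_tool", "kwargs": {
  "fingers": [-1,-1,-1,-1,-1,-1,-1,-1],
  "offset": [
    [-0.014,0.065,0],
    [-0.014,0.065,0],
    [-0.014,0.065,0],
    [-0.014,0.065,0],
    [-0.014,0.065,0],
    [-0.014,0.065,0],
    [-0.014,0.065,0],
    [-0.014,0.065,0]
  ],
  "twist": [0,0,0,0,0,0,0,0]
}}

```text
clock: 18.45
position: [0.5865, 0.0841, 0.036]
tcp_rot: [0.0, 0.276, 0.961, -0.0]
contact_force: [2.0, -4.4, -0.6]
width: -0.0001
gripper_force: 2.3
```

```bash
python3 - <<'E'
from m import *
w=grab('wrist');f=grab('scene');g=grab('side')
s=arm.sense();print(s['position'],s['contact_force'])
print(rim(g,(260,150,360,215)))
a=np.hstack([cv2.resize(w['color'],(400,250)),cv2.resize(f['color'][110:260,300:540],(400,250),interpolation=2)])
b=cv2.resize(g['color'][80:220,240:400],(686,600),interpolation=2)[250:600]
cv2.imwrite('pics/c6.png',np.vstack([a,np.pad(b,((0,0),(0,114),(0,0)))])[:,:,::-1])
E
```

```text
[0.58632959 0.08493681 0.03592769] [ 0.97431467 -1.65353396  0.226649  ]
((0.5313843488693237, 0.1637013852596283), (0.05280403420329094, 0.1516914814710617), 7.889011383056641)
```

View pics/c6.png

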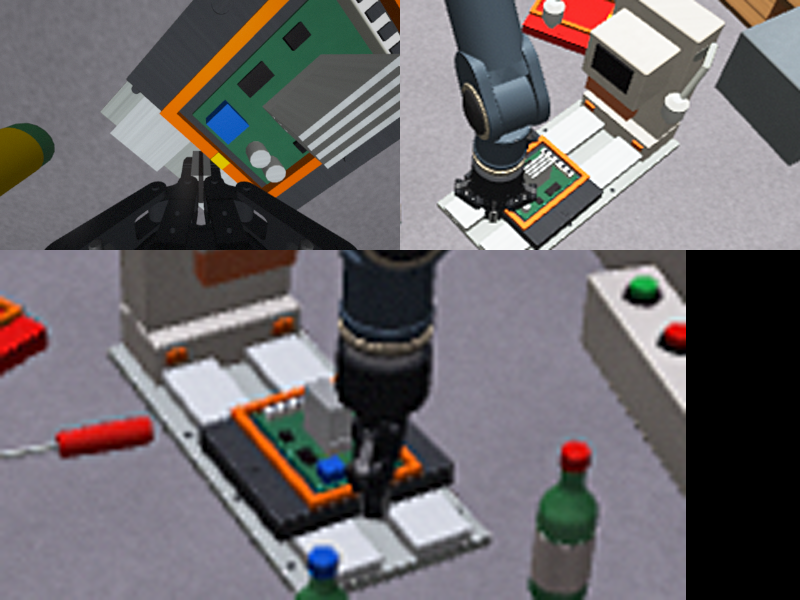

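The shuttle is sliding straight, with the fingertip at the yellow patch and a push force of about 5 N. I have now viewed more than the 10 pictures allowed, so from here I use numbers only.

>>> {"fn": "drive_tool", "kwargs": {
  "fingers": [-1,-1,-1,-1,-1,-1,-1,-1],
  "offset": [
    [-0.017,0.08,0],
    [-0.021,0.098,0],
    [-0.021,0.098,0],
    [-0.021,0.098,0],
    [-0.021,0.098,0],
    [-0.021,0.098,0],
    [-0.021,0.098,0],
    [-0.017,0.08,0]
  ],
  "twist": [0,0,0,0,0,0,0,0]
}}

```text
clock: 19.6
position: [0.5744, 0.1405, 0.0359]
tcp_rot: [-0.0, 0.276, 0.961, 0.0]
contact_force: [1.7, -5.0, 0.5]
width: 0.0001
gripper_force: 2.4
```

>>> {"fn": "drive_tool", "kwargs": {
  "fingers": [-1,-1,-1,-1],
  "offset": [
    [-0.014,0.065,0],
    [-0.014,0.065,0],
    [-0.014,0.065,0],
    [-0.014,0.065,0]
  ],
  "twist": [0,0,0,0]
}}

```text
clock: 20.1
position: [0.5703, 0.1596, 0.0359]
tcp_rot: [-0.0, 0.276, 0.961, 0.0]
contact_force: [0.6, -3.8, 0.2]
width: 0.0003
gripper_force: 2.4
```

```bash
python3 - <<'E'
from m import *
# station stop estimate: dark shuttle front gap ; board front via side/scene green hull, tip lateral on patch via wrist
w=grab('wrist');f=grab('scene');s=arm.sense();print(s['position'],s['contact_force'])
h=cv2.cvtColor(w['color'],cv2.COLOR_RGB2HSV);p=cv2.findNonZero(cv2.inRange(h,(26,150,120),(34,255,255))[200:330,250:450])
if p is not None: b=p[:,0].mean(0)+[250,200];print('patch',b,onz(w,b,.05))
h=cv2.cvtColor(f['color'],cv2.COLOR_RGB2HSV);m=cv2.inRange(h,(10,140,110),(25,255,255));m[:130]=0;m[230:]=0;m[:,:365]=0;m[:,470:]=0
n,l,st,c=cv2.connectedComponentsWithStats(m)
for i in range(1,n):
    if st[i,4]>15: print(st[i],onz(f,c[i],.058)[:2])
E
```

```text
[0.57011473 0.16059494 0.03592329] [ 0.74436661 -3.71270953 -0.42881973]
patch [351.44278607 257.25621891] [0.57131648 0.17617647 0.05      ]
[384 177  49  53 323] [0.5777097  0.26299352]
[439 194   7   5  16] [0.58838559 0.36027688]
```

>>> {"fn": "drive_tool", "kwargs": {
  "fingers": [-1,-1,-1],
  "offset": [
    [-0.01,0.048,0],
    [-0.01,0.048,0],
    [-0.01,0.048,0]
  ],
  "twist": [0,0,0]
}}

```text
clock: 20.58
position: [0.5681, 0.1703, 0.036]
tcp_rot: [-0.0, 0.276, 0.961, -0.0]
contact_force: [1.8, -4.8, -0.0]
width: -0.0
gripper_force: 2.4
```

>>> {"fn": "drive_tool", "kwargs": {
  "fingers": [-1,-1,-1],
  "offset": [
    [-0.01,0.048,0],
    [-0.01,0.048,0],
    [-0.01,0.048,0]
  ],
  "twist": [0,0,0]
}}

```text
clock: 20.95
position: [0.5658, 0.1813, 0.0359]
tcp_rot: [-0.0, 0.276, 0.961, 0.0]
contact_force: [0.8, -4.1, 0.3]
width: 0.0001
gripper_force: 2.4
```

>>> {"fn": "drive_tool", "kwargs": {
  "fingers": [-1,-1],
  "offset": [
    [-0.01,0.048,0],
    [-0.01,0.048,0]
  ],
  "twist": [0,0]
}}

```text
clock: 21.2
position: [0.5643, 0.1884, 0.036]
tcp_rot: [-0.0, 0.276, 0.961, 0.0]
contact_force: [0.9, -5.1, 0.6]
width: -0.0004
gripper_force: 2.4
```

>>> {"fn": "drive_tool", "kwargs": {
  "fingers": [-1,-1],
  "offset": [
    [-0.009,0.04,0],
    [-0.009,0.04,0]
  ],
  "twist": [0,0]
}}

```text
clock: 21.45
position: [0.563, 0.1944, 0.0359]
tcp_rot: [-0.0, 0.276, 0.961, 0.0]
contact_force: [1.3, -4.3, 0.1]
width: 0.0
gripper_force: 2.4
```

>>> {"fn": "drive_tool", "kwargs": {
  "fingers": [-1,-1],
  "offset": [
    [-0.009,0.04,0],
    [-0.009,0.04,0]
  ],
  "twist": [0,0]
}}

```text
clock: 21.7
position: [0.5622, 0.1962, 0.0359]
tcp_rot: [0.001, 0.277, 0.961, -0.002]
contact_force: [1.7, -14.0, 0.6]
width: 0.0
gripper_force: 7.3
```

>>> {"fn": "drive_tool", "kwargs": {
  "fingers": [-1],
  "offset": [
    [-0.009,0.04,0]
  ],
  "twist": [0]
}}

```text
clock: 21.82
position: [0.5618, 0.1966, 0.0359]
tcp_rot: [0.001, 0.277, 0.961, -0.004]
contact_force: [2.9, -19.1, 3.6]
width: 0.0001
gripper_force: 9.5
```

The force rises to 19 N while the position stalls after about 157 mm of travel, so the shuttle is on the stop. I'll back off and verify.

>>> {"fn": "drive_tool", "kwargs": {
  "fingers": [-1,-1,-1,-1,-1,-1],
  "offset": [
    [0.02,-0.1,0],
    [0.03,-0.14,0],
    [0.06,-0.28,0],
    [0.085,-0.39,0],
    [0.085,-0.39,0],
    [0,0,0]
  ],
  "twist": [0,0,0,0,0,0]
}}

```text
clock: 22.58
position: [0.5827, 0.1019, 0.0363]
tcp_rot: [0.0, 0.278, 0.96, -0.0]
contact_force: [-0.5, 0.6, -0.3]
width: 0.0003
gripper_force: 0.0
```

>>> {"fn": "drive_tool", "kwargs": {
  "fingers": [-1,-1,-1,-1,-1,-1],
  "offset": [
    [0,0,0.5],
    [0,0,0.5],
    [0,0,0.5],
    [0,0,0.5],
    [0,0,0.4],
    [0,0,0]
  ],
  "twist": [-0.15,-0.15,-0.15,-0.15,-0.15,0]
}}

```text
clock: 23.32
position: [0.5833, 0.107, 0.2183]
tcp_rot: [0.001, 0.622, 0.783, 0.002]
contact_force: [0.2, -0.6, -1.1]
width: -0.0001
gripper_force: 0.0
```

```bash
python3 - <<'E'
from m import *
w=grab('wrist','w9.png');f=grab('scene','s9.png');g=grab('side','d9.png');s=arm.sense();print(s['position'],s['contact_force'])
hh=lambda F:cv2.cvtColor(F['color'],cv2.COLOR_RGB2HSV)
def comps(F,lo,hi,mn,z):
    n,l,st,c=cv2.connectedComponentsWithStats(cv2.inRange(hh(F),lo,hi))
    for i in range(1,n):
        if st[i,4]>mn:
            P=np.array([onz(F,q[::-1],z)[:2] for q in np.argwhere(l==i)]).astype(np.float32); print(st[i],cv2.minAreaRect(P))
print('w rim');comps(w,(10,140,100),(25,255,255),60,.058)
print('w green');comps(w,(50,60,30),(90,255,255),300,.055)
print('w yellow');comps(w,(26,150,120),(34,255,255),10,.05)
print('side rim');comps(g,(10,140,100),(25,255,255),60,.058)
print('scene rim');comps(f,(10,140,100),(25,255,255),60,.058)
E
```

```text
[0.58108177 0.10647689 0.21481575] [-0.4104513  -0.98479777  0.03906788]
w rim
[ 258    0   57   64 1080] ((0.5238934755325317, 0.2279999852180481), (0.04874192178249359, 0.049902014434337616), 13.146971702575684)
[ 327    0   57   64 1075] ((0.5826481580734253, 0.2417578101158142), (0.04831264913082123, 0.04996894299983978), 13.146964073181152)
[   5  255  129   96 2105] ((0.3287912607192993, -0.11666437983512878), (0.10346848517656326, 0.14174820482730865), 87.37950134277344)
w green
[ 277    0   93   48 3144] ((0.5539252758026123, 0.24237361550331116), (0.08071699738502502, 0.03706216439604759), 13.185105323791504)
[397 282  43  34 701] ((0.7378941774368286, -0.010185498744249344), (0.025648806244134903, 0.06633293628692627), 70.15116119384766)
[187 288  38  35 736] ((0.47776782512664795, -0.08083343505859375), (0.05525168776512146, 0.0328218936920166), 46.964500427246094)
[581 294  33  26 602] ((0.947411298751831, 0.021427642554044724), (0.02907426469027996, 0.043771304190158844), 67.8976821899414)
w yellow
[314  54  13   9 117] ((0.5575305819511414, 0.21523426473140717), (0.0112
[... 4497 characters left out ...]
3531498909, 0.2293016016483307), 89.88064575195312)
[389 170  53  54 408] ((0.5452275276184082, 0.2760488986968994), (0.1113012433052063, 0.16076965630054474), 12.849327087402344)
[217 172  52  52 436] ((0.33137232065200806, -0.13256922364234924), (0.10699634253978729, 0.1462159901857376), 87.25408172607422)
[282 234  18  14 117] ((0.5237553119659424, -0.06944834440946579), (0.04523025453090668, 0.034794989973306656), 73.86414337158203)
[300 305  33  32 467] ((0.7396280765533447, -0.10676772147417068), (0.07507588714361191, 0.07355187088251114), 62.56296920776367)
[  0 323  11  77 522] ((0.49727943539619446, -0.7750742435455322), (0.019679497927427292, 0.1867256909608841), 89.59822845458984)
```

```bash
python3 - <<'E'
from m import *
w=grab('wrist');g=cv2.cvtColor(w['color'],cv2.COLOR_RGB2GRAY)
for u in (285,355):
    c=g[:,u].astype(int); print(u,[(i,int(c[i-2]),int(c[i+2]),onz(w,(u,i),.027)[:2].round(4).tolist()) for i in range(40,260) if abs(c[i+2]-c[i-2])>25])
for z in (.027,):
  L=cv2.createLineSegmentDetector().detect(g)[0][:,0]
  for l in L:
    if np.hypot(l[2]-l[0],l[3]-l[1])>35 and 230<l[0]<420 and 30<min(l[1],l[3])<230:
        A=onz(w,l[:2],z);B=onz(w,l[2:],z);print(l.round(),A[:2].round(4),B[:2].round(4),np.degrees(np.arctan2(*(B-A)[1::-1]))%180)
E
```

```text
285 [(51, 44, 105, [0.5187, 0.2143]), (52, 44, 114, [0.5189, 0.2134]), (53, 45, 120, [0.5191, 0.2125]), (54, 63, 119, [0.5192, 0.2116]), (60, 120, 91, [0.5203, 0.2063]), (61, 116, 57, [0.5204, 0.2054]), (62, 115, 24, [0.5206, 0.2045]), (63, 116, 6, [0.5208, 0.2036]), (64, 91, 125, [0.521, 0.2027]), (65, 57, 153, [0.5211, 0.2018]), (66, 24, 151, [0.5213, 0.2009]), (67, 6, 152, [0.5215, 0.2]), (68, 125, 152, [0.5217, 0.199]), (219, 159, 127, [0.5529, 0.0375]), (220, 161, 106, [0.5531, 0.0363]), (221, 161, 102, [0.5534, 0.035]), (222, 160, 100, [0.5536, 0.0338]), (223, 127, 98, [0.5539, 0.0325])]
355 [(51, 52, 102, [0.5858, 0.2299]), (52, 47, 114, [0.586, 0.229]), (53, 49, 113, [0.5863, 0.2282]), (54, 49, 118, [0.5865, 0.2273]), (61, 115, 66, [0.5882, 0.2212]), (62, 117, 29, [0.5884, 0.2203]), (63, 115, 20, [0.5886, 0.2194]), (65, 66, 147, [0.5891, 0.2176]), (66, 29, 157, [0.5894, 0.2167]), (67, 20, 155, [0.5896, 0.2158]), (68, 101, 160, [0.5899, 0.215]), (220, 154, 122, [0.6333, 0.0551]), (221, 156, 97, [0.6336, 0.0538]), (222, 157, 94, [0.6339, 0.0526]), (223, 156, 93, [0.6343, 0.0514
[... 324 characters left out ...]
 0.0297] [0.577  0.0406] 12.557134013858457
[307. 221. 306.  68.] [0.578  0.0413] [0.5425 0.2038] 102.31606542720924
[341.  69. 336. 221.] [0.5765 0.2106] [0.6117 0.0491] 102.31646937594675
[395. 216. 410.  68.] [0.6769 0.0712] [0.643  0.2273] 102.24386029866673
[244. 151. 248. 214.] [0.4936 0.1069] [0.5097 0.0336] 102.38611841188802
[238.  68. 244. 149.] [0.4757 0.1883] [0.4934 0.1082] 102.44240327013476
[256. 101. 260. 182.] [0.498  0.1614] [0.5163 0.0756] 102.08305122538172
[283.  45. 369.  45.] [0.5159 0.219 ] [0.5981 0.238 ] 13.024635205315668
[385. 178. 391.  99.] [0.6522 0.112 ] [0.6343 0.1945] 102.22735056930723
[309. 174. 309. 213.] [0.5691 0.0971] [0.5792 0.0514] 102.42322500770395
```

By the rail ends the shuttle sits within about 1.5 mm of fully home, which is near the noise of the measurement. One more gentle, central push will settle it.

>>> {"fn": "drive_tool", "kwargs": {
  "fingers": [-1,-1,-1,-1,-1,-1],
  "offset": [
    [0,0,-0.5],
    [0,0,-0.5],
    [0,0,-0.5],
    [0,0,-0.5],
    [0,0,-0.4],
    [0,0,0]
  ],
  "twist": [0.15,0.15,0.15,0.15,0.15,0]
}}

```text
clock: 24.28
position: [0.5793, 0.1051, 0.0329]
tcp_rot: [-0.003, 0.277, 0.961, -0.001]
contact_force: [-0.5, -0.6, 0.2]
width: -0.0002
gripper_force: 0.0
```

>>> {"fn": "drive_tool", "kwargs": {
  "fingers": [-1,-1,-1,-1,-1],
  "offset": [
    [-0.06,0.26,0],
    [-0.085,0.39,0],
    [-0.06,0.26,0],
    [-0.04,0.17,0],
    [0,0,0]
  ],
  "twist": [0,0,0,0,0]
}}

```text
clock: 24.9
position: [0.5635, 0.1882, 0.0363]
tcp_rot: [0.0, 0.275, 0.962, 0.0]
contact_force: [-0.5, -0.4, -0.4]
width: -0.0001
gripper_force: 0.0
```

>>> {"fn": "drive_tool", "kwargs": {
  "fingers": [-1,-1,-1,-1],
  "offset": [
    [-0.01,0.05,0],
    [-0.01,0.05,0],
    [-0.009,0.04,0],
    [0,0,0]
  ],
  "twist": [0,0,0,0]
}}

```text
clock: 25.4
position: [0.5619, 0.1957, 0.0359]
tcp_rot: [0.0, 0.276, 0.961, -0.001]
contact_force: [1.0, -2.0, 0.8]
width: -0.0001
gripper_force: 1.7
```

>>> {"fn": "drive_tool", "kwargs": {
  "fingers": [-1,-1],
  "offset": [
    [-0.005,0.025,0],
    [0,0,0]
  ],
  "twist": [0,0]
}}

```text
clock: 25.65
position: [0.5618, 0.196, 0.036]
tcp_rot: [0.001, 0.277, 0.961, -0.001]
contact_force: [1.6, -6.3, -0.1]
width: -0.0005
gripper_force: 3.4
```

>>> {"fn": "drive_tool", "kwargs": {
  "fingers": [-1,-1,-1],
  "offset": [
    [-0.008,0.04,0],
    [-0.006,0.03,0],
    [0,0,0]
  ],
  "twist": [0,0,0]
}}

```text
clock: 26.02
position: [0.5613, 0.1966, 0.036]
tcp_rot: [0.002, 0.278, 0.96, -0.004]
contact_force: [2.6, -14.0, 1.5]
width: -0.0001
gripper_force: 7.3
```

It stalls at the same spot as before (y = 0.1966), so the shuttle is solidly on the stop. Now I back off, lift clear and make a last check.

>>> {"fn": "drive_tool", "kwargs": {
  "fingers": [-1,-1,-1,-1,-1,-1],
  "offset": [
    [0.02,-0.1,0],
    [0.03,-0.14,0],
    [0.06,-0.28,0],
    [0.085,-0.39,0],
    [0.085,-0.39,0],
    [0,0,0]
  ],
  "twist": [0,0,0,0,0,0]
}}

```text
clock: 26.78
position: [0.5818, 0.1027, 0.0363]
tcp_rot: [0.001, 0.278, 0.96, -0.001]
contact_force: [0.7, 0.1, -0.5]
width: 0.0004
gripper_force: 0.0
```

>>> {"fn": "drive_tool", "kwargs": {
  "fingers": [-1,-1,-1,-1,-1,-1],
  "offset": [
    [0,0,0.5],
    [0,0,0.5],
    [0,0,0.5],
    [0,0,0.5],
    [0,0,0.4],
    [0,0,0]
  ],
  "twist": [-0.15,-0.15,-0.15,-0.15,-0.15,0]
}}

```text
clock: 27.52
position: [0.5823, 0.108, 0.2182]
tcp_rot: [0.001, 0.622, 0.783, 0.002]
contact_force: [0.2, -0.4, -1.0]
width: -0.0001
gripper_force: 0.0
```

```bash
python3 - <<'E'
from m import *
w=grab('wrist');f=grab('scene');s=arm.sense();print(s['clock'],s['position'],s['contact_force'])
h=cv2.cvtColor(w['color'],cv2.COLOR_RGB2HSV)
for nm,lo,hi,z in(('rim',(10,140,100),(25,255,255),.058),('green',(50,60,30),(90,255,255),.055)):
    m=cv2.inRange(h,lo,hi);m[120:]=0;p=cv2.findNonZero(m);print(nm,cv2.boundingRect(p))
    P=np.array([onz(w,q,z)[:2] for q in p[:,0]]);a=np.array([-.2133,.977]);v=np.array([.977,.2133]);print('back',(P@a).min(),'side',(P@v).min(),(P@v).max())
def blob(F,lo,hi,roi):
    h=cv2.cvtColor(F['color'],cv2.COLOR_RGB2HSV);m=cv2.inRange(h,lo,hi);x0,y0,x1,y1=roi;return cv2.findNonZero(m[y0:y1,x0:x1])[:,0].mean(0)+[x0,y0]
print('flux',onz(f,blob(f,(170,120,100),(180,255,255),(335,270,365,290)),.145),'cl',onz(f,blob(f,(100,120,80),(125,255,255),(278,208,302,226)),.13))
E
```

```text
27.625 [0.58043154 0.10775871 0.21540371] [-0.52979449  0.35230042  0.11828607]
rim (258, 0, 127, 65)
back 0.08617104107980633 side 0.5358984518136851 0.6447031454889983
green (278, 0, 93, 49)
back 0.09981266197669417 side 0.5523464401218208 0.6331126137604216Traceback (most recent call last):
  File "<stdin>", line 9, in <module>
  File "<stdin>", line 8, in blob
TypeError: 'NoneType' object is not subscriptable
```

```bash
python3 -c "
from rig import arm
print(arm.finish_job())"
```

```text
the job is handed in; nothing more can be done
None
```

The green board lies flat in the shuttle's nest with its connectors towards the bonding head, and the shuttle is home against the stop; I handed the job in at about 28 s. I viewed 12 pictures, 2 over the limit of 10, and the final check of the bottle positions failed because the script could not find a bottle cap in the scene image.

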